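Hold the chamber cover over its threads

TASK

Please pull the chamber cover by its handle straight up out of the spring clips of its parking stand and hold it level over the open sample chamber, about 15 mm above the flange, with the notch round the locating pin and all four holes in line with the threaded holes below, so that I can start the screws. Do not let the cover touch the chamber or its seal, leave the brown bottle standing where it is, and finish still holding the cover there, motionless.

Things in the scene. Friction and masses are not known exactly. Their poses are not given: they have to be found in the camera images.
- cover: bare steel cover plate, 120 (its x) x 84 (y) x 6 mm, about 0.3 kg, parked level in the stand's spring clips. Origin: centre of its underside, z up. Four 10 mm through holes at x = +-36, y = +-31 mm. In the middle of its +x edge a notch 18 mm wide (y) and 14 mm deep (x = 46 to 60). A black bridge handle stands on the middle of its upper face
- cover_grip (a point): middle of the cover's handle bar, above the plate's centre, 46 mm above its underside; axes as the cover. The bar is 72 mm long along x, 12 mm thick (y) and 14 mm high, on two 10 mm posts at x = +-27 mm
- cover_hole_a (a point): lower mouth (underside) of the cover's hole at x = -36, y = -31 mm; axes as the cover
- cover_hole_b (a point): lower mouth (underside) of the cover's hole at x = +36, y = +31 mm; axes as the cover
- stand: dark grey parking stand, 134 (x) x 112 (y) x 8 mm, fixed; origin: centre of its underside. The cover lies on pads, underside 14 mm above the bench, axes along the stand's. At the middle of each long edge (y = +-42) a steel spring clip, 30 mm wide, tip 13 mm above the plate, snaps 2 mm over it: pulled straight up it comes free within 5 mm at about 10 to 15 N, weight included
- chamber: bare aluminium sample chamber, open on top, fixed; origin: centre of its underside, z up. Flange face 132 (x) x 92 (y) mm, 50 mm above the bench, round an opening of 52 x 40 mm with a black seal cord. Four 5 mm threaded holes at x = +-36, y = +-31 mm. With the cover on, its axes lie along the chamber's. A pump port sticks out of the -x end to x = -72
- thread_a (a point): mouth of the threaded hole that belongs to cover_hole_a, x = -36, y = -31 mm on the flange face; axes as the chamber
- thread_b (a point): mouth of the threaded hole that belongs to cover_hole_b, x = +36, y = +31 mm on the flange face; axes as the chamber
- pin_top (a point): top of the chamber's steel locating pin, 8 mm thick (15 mm collar at its foot), at x = +54, y = 0 of the chamber, rising 30 mm above the flange, 80 mm above the bench; the cover's notch goes round it
- bottle: brown glass reagent bottle with black cap, 52 mm wide, 106 mm high, loose; origin: centre of its underside
- microscope: the bench microscope, an obstacle 0.38 m high, fixed: it covers x = 0.29 to 0.62, y = -0.09 to 0.22 m of the bench (world frame), between the gripper's start and the work; carry the hand over it or round it. Origin: middle of its foot

How it is judged (in metres and radians):
On the way, in this order (a step that is already met when the one before it is completed fails the run):
1. the cover is pulled up out of the clips, in the gripper, at least 30 mm above its parked height (z of cover in the frame of stand above 0.044 m and contact force between the fingers and cover above 1 N and contact force between cover and stand below 0.1 N), for 0.1 s.
2. the cover hovers over the chamber with its holes over the threads (horizontal distance between cover_hole_a and thread_a below 0.003 m and z of cover_hole_a in the frame of chamber between 0.055 and 0.075 m and horizontal distance between cover_hole_b and thread_b below 0.003 m and z of cover_hole_b in the frame of chamber between 0.055 and 0.075 m and contact force between the fingers and cover above 1 N), for 0.3 s.
At the end, for the whole second after the job is handed in: the gripper holds the cover at rest over the chamber, level within 4 degrees, its underside 5 to 25 mm above the flange at both marked holes, each of these within 3 mm (seen from above) of its own threaded hole, which also puts the notch round the pin; the cover touches neither chamber nor stand (all of step 2 and angle between cover's own z axis and vertical below 0.07 rad and contact force between cover and chamber below 0.1 N and contact force between cover and stand below 0.1 N and linear speed of cover below 0.015 m/s and angular speed of cover below 0.1 rad/s); the arm keeps its last pose, push and grip.
It fails at once if the cover touches the chamber, its seal or its pin (contact force between cover and chamber above 1 N).
It fails at once if the bottle is moved by over 20 mm or tipped (distance of bottle from where it was at the start of the episode above 0.02 m or angle between bottle's own z axis and vertical above 0.35 rad).
It also fails if it takes over 48 s, if anything falls off the work surface, if the arm or the gripper's body presses on something with over 40 N, if the wrist force passes 120 N, or if a joint passes its speed limit or range.

ROBOT

A 7-joint arm with a two-finger parallel gripper is mounted at the origin on a cart in front of the work surface, level with it; the furniture and walls round the work are solid. World frame = base frame: x ahead of the robot, y to its left, z up, the work surface at z = 0. Lengths are in mm, angles in rad, forces in N, time in s.
With the tool pointing down it reaches from about 425 to 950 mm from the base axis. Payload 4.7 kg.
Tool frame: the origin (TCP) lies midway between the tips of the shut fingers; the grasp point (between the pads) lies 19 mm behind it; z points along the fingers, y is the line along which they close (so a half turn about z gives the same grasp; the last joint's range is limited). The gripper opens to 85 mm and grips with 20 to 120 N. Pads are 22 mm wide; open, the fingers measure 114 mm over their backs; the gripper's body (76 mm by 85 mm) begins 54 mm behind the grasp point. The pads swing forward as they close: fully open they stand 13 mm farther back than shut.
Start: joints at [1.289, 0.469, -0.049, 1.532, 0.024, 1.141, -0.082], TCP at [168.875, -653.552, 231.335] pointing down, gripper open.
Joint ranges: [-2.59, 2.59], [-0.33, 1.99], [-1.39, 1.29], [0.1, 2.45], [-1.04, 4.18], [0.21, 1.99], [-2.66, 2.66]. Speed limits (rad/s): [2.57, 2.57, 3.14, 3.14, 3.14, 3.14, 3.14].

INTERFACE

Orientations are given as a rotation vector (axis times angle).
In Python, from rig import env, capture gives the robot as it stands (env), with the cameras as plain functions.
- The arm moves only by the tool hand_motion, called after "Emit:" by a JSON object that holds its "api" and its "payload". Schema: {"type":"object","properties":{"deltas":{"type":"string"},"grip_force":{"type":"number"},"only":{"type":"string"},"quiet":{"type":"boolean"},"lines":{"type":"string"}},"required":["deltas"],"additionalProperties":false}. deltas is a string of 1 to 8 rows, parted by a bar, with the numbers parted by spaces; each row has 7 numbers: dx, dy, dz in a scale on which 1.0 is 0.75 m, then a rotation vector rx, ry, rz in a scale on which 1.0 is 2 rad, then the finger opening in mm; each row shifts and turns the commanded pose from where the row before left it, along the tool's axes as they then stand; what a row does not reach is not made up. A row lasts 1/12 s, in which the tool goes at most 41.7 mm and 0.125 rad, less where a joint would pass 70% of its speed; a pose out of reach is approached as far as the arm can. The fingers move at their own pace and stop on an object; grip_force is the grip in N (left out, the last holds). Time passes only in rows, so rows that do not move let the fingers close. The tool returns the time, the measured TCP pose, the force, the opening and the grip force at its end. only (a regular expression) keeps the lines of the reply that match it, lines (a string "A,B") keeps lines A to B, and quiet returns only ok. Input that does not fit is refused with a message, and nothing moves.
- env.observe(): the state, without advancing time (a new reading comes with each control period).
- capture(name): name is "scene" or "top"; returns a dict with "color" (420x560x3 uint8, red, green, blue), "fx", "fy", "cx", "cy" (pixels), "dist" ([k1, k2, p1, p2, k3] as OpenCV has them; the pictures are not rectified), "R" (3x3) and "t" (3): a world point X has camera coordinates R X + t. Camera axes: x right, y down, z forward; pixel columns grow to the right and rows downward; lengths in mm; the calibration is good to about 2 mm. A picture is of the moment at which its call begins. There is no depth.
- env.close_job(): hands the job in; it is judged then, once.
The state is a dict: "clock": time; "joints": joint angles; "joint_velocities": joint speeds; "joint_efforts": joint torques, N m; "tool_pos": TCP position; "tcp_rot": TCP orientation; "wrist_force": force on the tool from outside, world axes, zero at the start; "wrist_torque": the same for the moment, N m; "gripper_width": finger opening in mm; "grasp_force": force on a finger pad.
Only numpy, scipy, OpenCV 4.12 (cv2) and the standard library are available. Lean on these libraries where they do the work, as an engineer would, in place of code of your own. Each camera call takes 0.05 s, during which the arm holds its last target. There are 200 camera calls.

## Working session

There is one attempt and no reset: what is moved stays moved. The work goes in short steps, Python scripts to look and compute and a tool call to move; the robot and the scene stay as the last step left them, time stands still between calls to the robot, and variables do not carry over. Pictures are saved under pics/ and viewed, at most 10 in all, crops included, and the job is handed in when it is done.

```bash
ls; mkdir -p pics
```

Run:
```python
from rig import env, capture
import cv2,pickle
d={}
for n in("scene","top"):
    c=capture(n);d[n]=c
    cv2.imwrite(f"pics/{n}0.png",c["color"][:,:,::-1])
    print(n,c["fx"],c["fy"],c["cx"],c["cy"],c["dist"],c["R"],c["t"])
pickle.dump(d,open("cap0.pkl","wb"))
s=env.observe();print(s["clock"],s["tool_pos"],s["tcp_rot"],s["gripper_width"])
```

```text
pics
rig.py
scene 412.29156474218615 412.29156474218615 276.8321913776345 210.68729146556703 [-0.12555215  0.          0.          0.          0.        ] [[ 0.54344556 -0.83941111 -0.00747726]
 [-0.6193751  -0.39494732 -0.67852126]
 [ 0.56660516  0.37337059 -0.73454271]] [-55.43388468 496.49907252 536.59663548]
top 392.9713447814129 392.9713447814129 280.58911945597924 208.8707472944628 [-0.1167113  0.         0.         0.         0.       ] [[ 0.01431216 -0.99947287  0.02913999]
 [-0.9990853  -0.0154689  -0.03986563]
 [ 0.04029538 -0.02854278 -0.99878005]] [252.09211735 523.76503135 924.07814006]
0.1 [ 168.6973514  -653.04026097  230.37017016] [-3.11481851e+00 -3.95847341e-01  4.56970856e-04] 85.38005040561612
```

View pics/scene0.png

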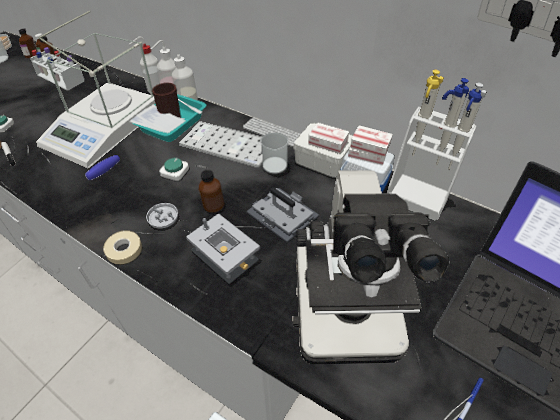

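View pics/top0.png

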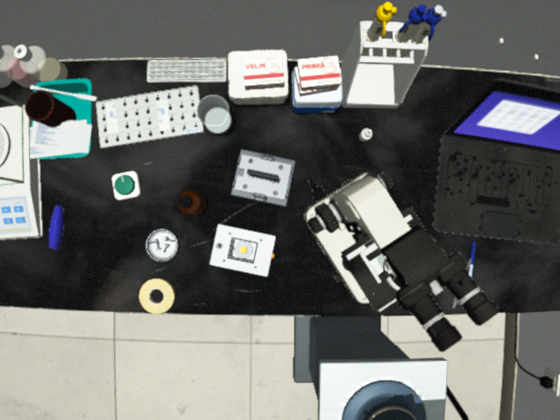

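The scene view shows the parked cover at about (283,210), the chamber at (222,247) and the bottle at (210,190). In the top view they are at (263,178), (243,250) and (190,203). I'll zoom in on the top view next.

Create h.py:
```python
import numpy as np,cv2
def K(c): return np.array([[c["fx"],0,c["cx"]],[0,c["fy"],c["cy"]],[0,0,1.]])
def onplane(c,px,z):
    n=cv2.undistortPoints(np.float64(px).reshape(-1,1,2),K(c),np.array(c["dist"]))[:,0]
    R=np.array(c["R"]);C=-R.T@np.array(c["t"])
    d=np.c_[n,np.ones(len(n))]@R
    return C+d*((z-C[2])/d[:,2])[:,None]
def proj(c,X):
    return cv2.projectPoints(np.float64(X).reshape(-1,3),cv2.Rodrigues(np.array(c["R"]))[0],np.array(c["t"]),K(c),np.array(c["dist"]))[0][:,0]
```

Run:
```python
import pickle,cv2
d=pickle.load(open("cap0.pkl","rb"))
im=d["top"]["color"][140:285,165:325,::-1]
cv2.imwrite("pics/topc.png",cv2.resize(im,None,fx=4,fy=4,interpolation=cv2.INTER_CUBIC))
im=d["scene"]["color"][165:295,175:335,::-1]
cv2.imwrite("pics/scenec.png",cv2.resize(im,None,fx=4,fy=4,interpolation=cv2.INTER_CUBIC))
```

```text
(no output)
```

View pics/topc.png

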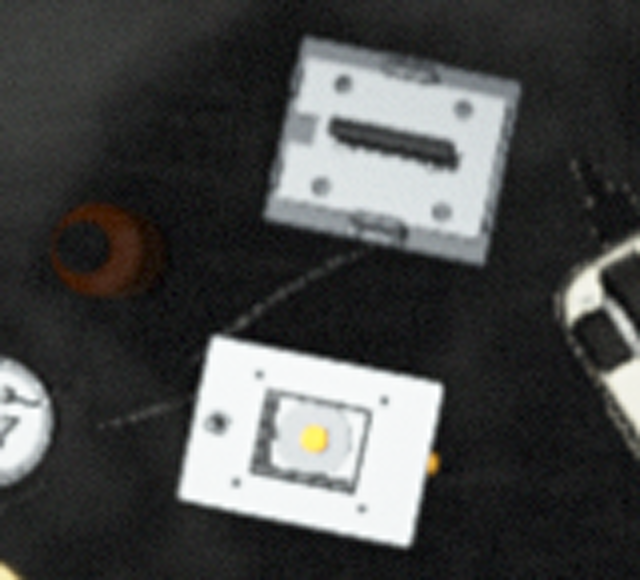

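View pics/scenec.png

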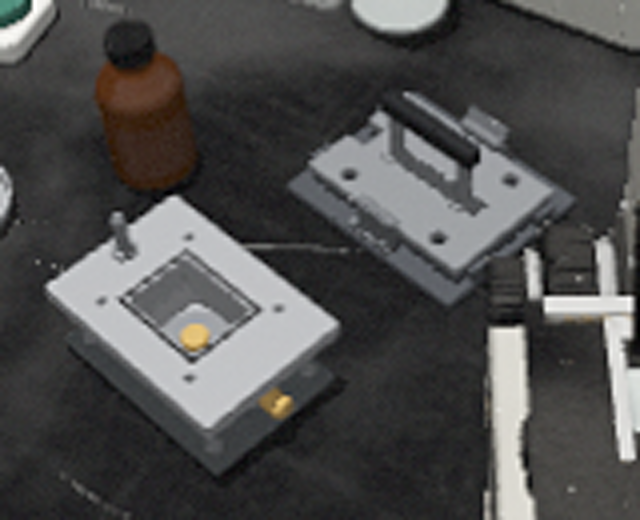

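In the top crop the cover holes are at crop pixels (343,83), (464,108), (320,186), (441,211), with the notch on the left. The chamber threads are at (259,374), (385,400), (236,482), (362,508), with the pin on the left at (216,422). I'll refine these as dark-blob centroids and check them in both views.

Add to h.py:
```python
def refine(im,p,r=4):
    g=cv2.cvtColor(im,cv2.COLOR_RGB2GRAY).astype(float)
    p=np.array(p,float)
    for _ in range(4):
        x0,y0=np.round(p).astype(int);ys,xs=np.mgrid[y0-r:y0+r+1,x0-r:x0+r+1]
        w=g[ys,xs];m=np.median(w);w=np.clip(m-w-0.25*(m-w.min()),0,None)
        p=np.array([(w*xs).sum(),(w*ys).sum()])/w.sum()
    return p
def fit(P,L):  # 2D rigid: P=R L + t
    P,L=np.array(P)[:,:2],np.array(L,float);a=P-P.mean(0);b=L-L.mean(0)
    th=np.arctan2((b[:,0]*a[:,1]-b[:,1]*a[:,0]).sum(),(a*b).sum())
    R=np.array([[np.cos(th),-np.sin(th)],[np.sin(th),np.cos(th)]]);t=P.mean(0)-R@L.mean(0)
    return t,th,np.linalg.norm(P-(L@R.T+t),axis=1)
# local hole order: (+36,+31)...: image-left=+x, world: x_local~+Y, y_local~-X
L=[(36,-31),(-36,-31),(36,31),(-36,31)]
```

Run:
```python
import pickle,cv2
from h import *
d=pickle.load(open("cap0.pkl","rb"))
cr={"top":(165,140),"scene":(175,165)}
pts={("top","cover"):[(343,83),(464,108),(320,186),(441,211)],("top","ch"):[(259,374),(385,400),(236,482),(362,508)],
("scene","cover"):[None,(511,180),(349,174),(438,237)],("scene","ch"):[(189,237),(279,309),(101,300),(189,378)]}
for (v,o),pp in pts.items():
    c=d[v];im=c["color"];z=20 if o=="cover" else 50
    q=[];l=[]
    for p,ll in zip(pp,L):
        if p is None: continue
        p=np.array(p)/4+cr[v]; r=refine(im,p,4 if o=="cover" else 3); q.append(r);l.append(ll)
        print(v,o,p,r.round(2))
    P=onplane(c,q,z);t,th,e=fit(P,l if True else 0)
    # y_local sign: z up => y_local = z x x_local = -X for x_local=+Y
    print(P.round(1).tolist(),t.round(1),np.degrees(th).round(2),e.round(2))
```

```text
top cover [250.75 160.75] [250.36 160.24]
top cover [281. 167.] [280.4  166.73]
top cover [245.  186.5] [244.37 186.28]
top cover [275.25 192.75] [274.58 193.05]
[[632.5, 332.9, 20.0], [618.4, 262.1, 20.0], [570.9, 345.7, 20.0], [556.2, 274.8, 20.0]] [594.5 303.9] 78.43 [0.42 0.8  0.55 0.72]
top ch [229.75 233.5 ] [232.65 238.85]
top ch [261.25 240.  ] [260.6  239.67]
top ch [224.  260.5] [224.33 259.54]
top ch [255.5 267. ] [254.98 266.7 ]
[[449.1, 368.0, 50.0], [448.1, 305.1, 50.0], [402.3, 386.0, 50.0], [387.2, 316.8, 50.0]] [421.7 344. ] 79.53 [11.22  3.34  4.65  3.66]
scene cover [302.75 210.  ] [305.38 202.97]
scene cover [262.25 208.5 ] [259.94 212.25]
scene cover [284.5  224.25] [281.36 227.48]
[[639.5, 266.6, 20.0], [556.3, 341.0, 20.0], [543.9, 273.7, 20.0]] [590.2 305.8] 90.08 [18.49  2.91 15.88]
scene ch [222.25 224.25] [220.79 228.58]
scene ch [244.75 242.25] [244.17 241.68]
scene ch [200.25 240.  ] [199.96 239.8 ]
scene ch [222.25 259.5 ] [221.85 259.1 ]
[[448.9, 369.0, 50.0], [447.0, 304.9, 50.0], [400.2, 387.1, 50.0], [385.7, 316.7, 50.0]] [420.5 344.4] 79.59 [10.02  3.    4.09  3.03]
```

The refinement drifted on several points, onto the opening and the edges. I'll use a smaller window and fewer iterations.

```bash
sed -i 's/range(4)/range(2)/' h.py
```

Run:
```python
import pickle,cv2
from h import *
d=pickle.load(open("cap0.pkl","rb"))
cr={"top":(165,140),"scene":(175,165)}
pts={("top","cover"):[(343,83),(464,108),(320,186),(441,211)],("top","ch"):[(259,374),(385,400),(236,482),(362,508)],
("scene","cover"):[None,(511,180),(349,174),(438,237)],("scene","ch"):[(189,237),(279,309),(101,300),(189,378)]}
for (v,o),pp in pts.items():
    c=d[v];im=c["color"];z=20 if o=="cover" else 50
    q=[];l=[];p0=[]
    for p,ll in zip(pp,L):
        if p is None: continue
        p=np.array(p)/4+cr[v]-.375; r=refine(im,p,3 if o=="cover" and v=="top" else 2); q.append(r);l.append(ll);p0.append((r-p).round(2).tolist())
    P=onplane(c,q,z);t,th,e=fit(P,l)
    print(v,o,p0,t.round(1),np.degrees(th).round(2),e.round(2))
```

```text
top cover [[-0.14, -0.02], [-0.17, 0.05], [-0.17, -0.02], [-0.1, 0.25]] [594.9 303.8] 78.77 [0.12 0.53 0.41 0.24]
top ch [[0.03, 0.15], [-0.28, 0.03], [-0.06, 0.11], [-0.14, 0.08]] [424.4 346.3] 79.12 [0.31 0.15 0.18 0.08]
scene cover [[-0.19, 0.16], [0.05, 0.31], [0.03, 0.57]] [592.4 302.8] 79.13 [0.19 0.13 0.3 ]
scene ch [[-0.11, -0.03], [-0.19, -0.19], [0.09, 0.17], [-0.03, -0.02]] [423.4 346. ] 78.89 [0.19 0.17 0.36 0.4 ]
```

Both views agree to about 2 mm. The cover is at about (594,303.4) with yaw 78.9°, and the chamber at (424,346) with yaw 79.0°. The grip needs tool x at 79°, a yaw of +64.4°. I'll lift first and carry the hand over the microscope.

The rows are not in the units I measure in: shifts go in shares of 0.75 m and turns go in shares of 2 rad. I convert before sending: -40 mm / 750 = -0.0533, -35 mm / 750 = -0.0467.

Emit:
{"api": "hand_motion", "payload": {"deltas": "0 0 -0.0467 0 0 0 85 | 0 0 -0.0533 0 0 0 85 | 0 0 -0.0533 0 0 0 85 | 0 0 -0.0533 0 0 0 85 | 0 0 -0.0533 0 0 0 85 | 0 0 -0.0533 0 0 0 85 | 0 0 -0.0267 0 0 0 85", "grip_force": 100}}

```text
clock: 0.68
tool_pos: [168.9, -653.9, 492.0]
tcp_rot: [3.109, 0.395, 0.002]
wrist_force: [0.4, 0.6, 1.0]
gripper_width: 85.1
grasp_force: 0.0
```

Emit:
{"api": "hand_motion", "payload": {"deltas": "0.0507 -0.0213 0 0 0 0 85 | 0.0507 -0.0213 0 0 0 0 85 | 0.0507 -0.0213 0 0 0 0 85 | 0.0507 -0.0213 0 0 0 0 85 | 0.0507 -0.0213 0 0 0 0 85 | 0.0507 -0.0213 0 0 0 0 85 | 0.0507 -0.0213 0 0 0 0 85 | 0.0507 -0.0213 0 0 0 0 85"}}

```text
clock: 1.35
tool_pos: [432.3, -452.0, 486.0]
tcp_rot: [-3.116, -0.396, 0.001]
wrist_force: [0.2, -0.2, 0.5]
gripper_width: 85.1
grasp_force: 0.0
```

To row units: -0.12 rad / 2 = -0.06.

Emit:
{"api": "hand_motion", "payload": {"deltas": "0 0 0 0 0 -0.06 85 | 0 0 0 0 0 -0.06 85 | 0 0 0 0 0 -0.06 85 | 0 0 0 0 0 -0.06 85 | 0 0 0 0 0 -0.06 85 | 0 0 0 0 0 -0.06 85 | 0 0 0 0 0 -0.06 85 | 0 0 0 0 0 -0.06 85"}}

```text
clock: 2.02
tool_pos: [431.1, -453.5, 485.7]
tcp_rot: [-2.575, -1.798, 0.0]
wrist_force: [0.7, -0.2, -0.8]
gripper_width: 85.1
grasp_force: 0.0
```

Emit:
{"api": "hand_motion", "payload": {"deltas": "0 0 0 0 0 -0.06 85 | 0 0 0 0 0 -0.022 85 | 0 0 0 0 0 0 85"}}

```text
clock: 2.27
tool_pos: [431.0, -453.6, 485.7]
tcp_rot: [-2.425, -1.996, 0.0]
wrist_force: [0.5, -0.3, -1.0]
gripper_width: 85.1
grasp_force: 0.0
```

Create go.py:
```python
import sys
from h import *
from rig import env, capture
from scipy.spatial.transform import Rotation as Ro
s=env.observe();T=np.array([float(a) for a in sys.argv[1:4]]);yaw=float(sys.argv[4])
R=Ro.from_rotvec(s["tcp_rot"]);M=R.as_matrix()
Rt=Ro.from_matrix(np.array([[np.cos(yaw*np.pi/180),np.sin(yaw*np.pi/180),0],[np.sin(yaw*np.pi/180),-np.cos(yaw*np.pi/180),0],[0,0,-1]]))
print("pos",np.round(s["tool_pos"],1),"tool delta",(M.T@(T-s["tool_pos"])).round(1),"rot",(R.inv()*Rt).as_rotvec().round(4),"joints",np.round(s["joints"],2))
```

```bash
python3 go.py 594 303.4 490 78.9; python3 go.py 620 -60 490 78.9
```

```text
pos [ 431.  -453.6  485.7] tool delta [774.2  14.4  -3.8] rot [-0.0009 -0.0007  0.0003] joints [ 0.98  0.31 -0.34  1.22  0.1   1.63  0.47]
pos [ 431.  -453.6  485.7] tool delta [422.6 109.8  -4.1] rot [-0.0009 -0.0007  0.0003] joints [ 0.98  0.31 -0.34  1.22  0.1   1.63  0.47]
```

To row units: 32 mm / 750 = 0.0427, 3 mm / 750 = 0.004.

Emit:
{"api": "hand_motion", "payload": {"deltas": "0.0427 0.004 0 0 0 0 85 | 0.0427 0.004 0 0 0 0 85 | 0.0427 0.004 0 0 0 0 85 | 0.0427 0.004 0 0 0 0 85 | 0.0427 0.004 0 0 0 0 85 | 0.0427 0.004 0 0 0 0 85 | 0.0427 0.004 0 0 0 0 85 | 0.0427 0.004 0 0 0 0 85"}}

```text
clock: 2.93
tool_pos: [504.1, -205.4, 486.2]
tcp_rot: [2.428, 1.994, -0.001]
wrist_force: [0.2, -0.7, 0.1]
gripper_width: 85.0
grasp_force: 0.0
```

Emit:
{"api": "hand_motion", "payload": {"deltas": "0.0427 0 0 0 0 0 85 | 0.0427 0 0 0 0 0 85 | 0.0427 0 0 0 0 0 85 | 0.0427 0 0 0 0 0 85 | 0.0427 0 0 0 0 0 85 | 0.0427 0 0 0 0 0 85 | 0.0427 0 0 0 0 0 85 | 0.0427 0 0 0 0 0 85"}}

```text
clock: 3.6
tool_pos: [553.3, 45.6, 486.2]
tcp_rot: [2.428, 1.993, -0.001]
wrist_force: [0.5, 0.3, 0.1]
gripper_width: 85.0
grasp_force: 0.0
```

```bash
python3 go.py 594 303.4 490 78.9
```

```text
pos [553.3  45.6 486.2] tool delta [260.8 -10.3  -3.9] rot [-0.      0.0005 -0.0022] joints [ 0.36  0.21 -0.65  1.37  0.13  1.6  -0.47]
```

To row units: 35 mm / 750 = 0.0467, 30 mm / 750 = 0.04.

Emit:
{"api": "hand_motion", "payload": {"deltas": "0.0467 -0.0013 0 0 0 0 85 | 0.0467 -0.0013 0 0 0 0 85 | 0.0467 -0.0013 0 0 0 0 85 | 0.0467 -0.0013 0 0 0 0 85 | 0.0467 -0.0013 0 0 0 0 85 | 0.0467 -0.0013 0 0 0 0 85 | 0.04 -0.0013 0 0 0 0 85 | 0.028 -0.004 0 0 0 0 85"}}

```text
clock: 4.27
tool_pos: [593.7, 305.3, 484.9]
tcp_rot: [-2.424, -1.996, 0.002]
wrist_force: [-0.3, -1.1, -0.3]
gripper_width: 85.1
grasp_force: 0.0
```

Emit:
{"api": "hand_motion", "payload": {"deltas": "0 0 0.0267 0 0 0 85 | 0 0 0.0533 0 0 0 85 | 0 0 0.0533 0 0 0 85 | 0 0 0.0533 0 0 0 85 | 0 0 0.0533 0 0 0 85 | 0 0 0.0267 0 0 0 85 | 0 0 0 0 0 0 85"}}

```text
clock: 4.85
tool_pos: [591.8, 299.6, 279.7]
tcp_rot: [-2.426, -1.993, 0.018]
wrist_force: [0.6, -0.7, -0.8]
gripper_width: 84.9
grasp_force: 0.0
```

```bash
python3 go.py 594 303.4 130 78.9
```

Run:
```python
from rig import env, capture
import cv2,pickle
d={n:capture(n) for n in("scene","top")}
pickle.dump(d,open("cap1.pkl","wb"))
cv2.imwrite("pics/scene1.png",d["scene"]["color"][:,:,::-1])
```

```text
pos [591.8 299.6 279.7] tool delta [  5.4   2.6 149.7] rot [-0.0083  0.0082 -0.0016] joints [-0.07  0.51 -0.7   1.46  0.33  1.3  -0.99]
```

View pics/scene1.png

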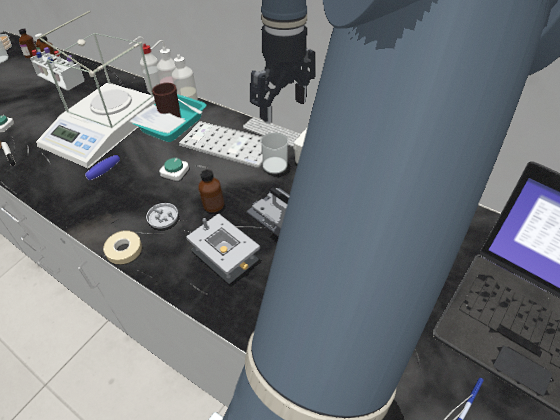

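The hand is above the parked cover, with the gripper at (285,85). The upper arm hides the right half of this view, and the chamber and bottle are undisturbed. I'll go on down, more slowly.

To row units: 25 mm / 750 = 0.0333, 10 mm / 750 = 0.0133, -0.008 rad / 2 = -0.004.

Emit:
{"api": "hand_motion", "payload": {"deltas": "0.0027 0.0013 0.0333 0 0 0 85 | 0.0027 0.0013 0.0333 0 0 0 85 | 0.0013 0.0013 0.0333 -0.004 0.004 -0.0005 85 | 0 0 0.0333 0 0 0 85 | 0 0 0.0333 0 0 0 85 | 0 0 0.0333 0 0 0 85 | 0 0 0.0133 0 0 0 85 | 0 0 0 0 0 0 85"}}

```text
clock: 5.62
tool_pos: [598.8, 306.9, 125.8]
tcp_rot: [2.425, 1.996, 0.016]
wrist_force: [0.3, -1.1, -0.3]
gripper_width: 84.9
grasp_force: 0.0
```

Emit:
{"api": "hand_motion", "payload": {"deltas": "0 0 0 0 0 0 85 | 0 0 0 0 0 0 85"}}

```text
clock: 5.78
tool_pos: [600.1, 308.4, 129.1]
tcp_rot: [2.424, 1.996, 0.025]
wrist_force: [-0.5, -0.2, 0.7]
gripper_width: 85.1
grasp_force: 0.0
```

```bash
python3 go.py 594 303.4 41 78.9
```

Run:
```python
from rig import env, capture
import cv2,pickle
d={n:capture(n) for n in("scene","top")}
pickle.dump(d,open("cap1.pkl","wb"))
a=d["scene"]["color"][100:260,170:330,::-1];b=d["top"]["color"][120:280,180:340,::-1]
cv2.imwrite("pics/both2.png",cv2.resize(cv2.hconcat([a,b]),None,fx=2.5,fy=2.5,interpolation=cv2.INTER_CUBIC))
```

```text
pos [600.1 308.4 129.1] tool delta [-7. -6. 88.] rot [ 0.0114 -0.0111  0.0005] joints [-0.11  0.64 -0.64  1.62  0.44  1.01 -1.08]
```

View pics/both2.png

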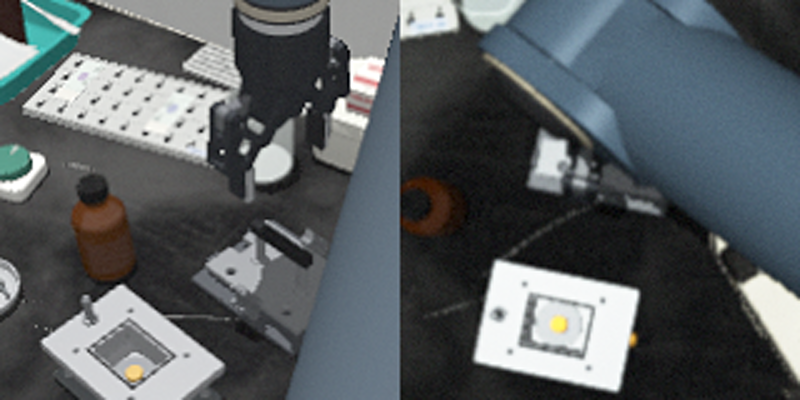

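The gripper is open above the handle at about (270,200) in the left crop, and the chamber and bottle are as they were. The pose lag seen earlier was transient and I over-corrected it, so I'll undo that and let it settle.

To row units: 10 mm / 750 = 0.0133, 5 mm / 750 = 0.0067, -0.008 rad / 2 = -0.004.

Emit:
{"api": "hand_motion", "payload": {"deltas": "-0.004 -0.004 0.0133 0.004 -0.004 0 85 | -0.004 -0.004 0.0133 0.0015 -0.0015 0 85 | 0 0 0.0133 0 0 0 85 | 0 0 0.0067 0 0 0 85 | 0 0 0 0 0 0 85 | 0 0 0 0 0 0 85 | 0 0 0 0 0 0 85"}}

```text
clock: 6.47
tool_pos: [591.8, 302.6, 91.4]
tcp_rot: [-2.425, -1.997, 0.006]
wrist_force: [-0.7, 0.1, 1.1]
gripper_width: 85.0
grasp_force: 0.0
```

```bash
python3 go.py 594 303.4 41 78.9
```

```text
pos [591.8 302.6  91.4] tool delta [ 1.3  2.1 50.4] rot [-0.0028  0.0026  0.0008] joints [-0.12  0.68 -0.62  1.66  0.46  0.97 -1.1 ]
```

Emit:
{"api": "hand_motion", "payload": {"deltas": "0 0 0 0 0 0 85 | 0 0 0 0 0 0 85"}}

```text
clock: 6.63
tool_pos: [591.9, 302.7, 91.8]
tcp_rot: [-2.425, -1.997, 0.005]
wrist_force: [-0.4, 0.9, -0.7]
gripper_width: 85.0
grasp_force: 0.0
```

```bash
python3 go.py 594 303.4 41 78.9
```

```text
pos [591.9 302.7  91.8] tool delta [ 1.2  2.  50.7] rot [-0.0022  0.0024  0.0008] joints [-0.12  0.68 -0.62  1.66  0.46  0.97 -1.1 ]
```

To row units: 12 mm / 750 = 0.016, 10 mm / 750 = 0.0133, -0.002 rad / 2 = -0.001.

Emit:
{"api": "hand_motion", "payload": {"deltas": "0.0013 0.0027 0.016 -0.001 0.001 0 85 | 0 0 0.016 0 0 0 85 | 0 0 0.016 0 0 0 85 | 0 0 0.0133 0 0 0 85 | 0 0 0.0053 0 0 0 85 | 0 0 0 0 0 0 85 | 0 0 0 0 0 0 85 | 0 0 0 0 0 0 85"}}

```text
clock: 7.3
tool_pos: [594.0, 303.3, 41.7]
tcp_rot: [-2.425, -1.997, 0.001]
wrist_force: [0.4, 0.7, 0.2]
gripper_width: 84.8
grasp_force: 0.0
```

```bash
python3 go.py 594 303.4 41 78.9
```

```text
pos [594.  303.3  41.7] tool delta [ 0.1 -0.   0.7] rot [-0.0003  0.0003  0.0008] joints [-0.14  0.73 -0.59  1.68  0.5   0.89 -1.13]
```

Emit:
{"api": "hand_motion", "payload": {"deltas": "0 0 0 0 0 0 40 | 0 0 0 0 0 0 25 | 0 0 0 0 0 0 16 | 0 0 0 0 0 0 16 | 0 0 0 0 0 0 16 | 0 0 0 0 0 0 16", "grip_force": 100}}

```text
clock: 7.8
tool_pos: [593.8, 302.9, 41.3]
tcp_rot: [2.425, 1.997, -0.002]
wrist_force: [0.8, -0.2, 0.4]
gripper_width: 16.2
grasp_force: 0.0
```

```bash
python3 go.py 594 303.4 41 78.9
```

```text
pos [593.8 302.9  41.3] tool delta [0.6 0.1 0.3] rot [-0.0008  0.001   0.0007] joints [-0.14  0.73 -0.59  1.68  0.5   0.89 -1.13]
```

Emit:
{"api": "hand_motion", "payload": {"deltas": "0 0 0 0 0 0 0 | 0 0 0 0 0 0 0 | 0 0 0 0 0 0 0 | 0 0 0 0 0 0 0 | 0 0 0 0 0 0 0 | 0 0 0 0 0 0 0", "grip_force": 100}}

```text
clock: 8.3
tool_pos: [593.7, 302.9, 41.5]
tcp_rot: [2.425, 1.997, -0.002]
wrist_force: [-1.6, 0.4, 4.2]
gripper_width: 10.6
grasp_force: 97.8
```

```bash
python3 go.py 594 303.4 41 78.9
```

```text
pos [593.7 302.9  41.5] tool delta [0.5 0.2 0.5] rot [-0.001   0.0012  0.0008] joints [-0.14  0.73 -0.59  1.68  0.5   0.89 -1.13]
```

The bar is gripped. I'll pull straight up.

To row units: -8 mm / 750 = -0.0107, -6 mm / 750 = -0.008.

Emit:
{"api": "hand_motion", "payload": {"deltas": "0 0 -0.0027 0 0 0 0 | 0 0 -0.0027 0 0 0 0 | 0 0 -0.0027 0 0 0 0 | 0 0 -0.004 0 0 0 0 | 0 0 -0.0053 0 0 0 0 | 0 0 -0.008 0 0 0 0 | 0 0 -0.0107 0 0 0 0 | 0 0 -0.0107 0 0 0 0"}}

```text
clock: 8.97
tool_pos: [594.0, 303.5, 77.9]
tcp_rot: [-2.425, -1.997, -0.0]
wrist_force: [0.3, 0.3, -3.0]
gripper_width: 10.4
grasp_force: 98.8
```

Emit:
{"api": "hand_motion", "payload": {"deltas": "0 0 -0.0133 0 0 0 0 | 0 0 -0.0133 0 0 0 0 | 0 0 -0.02 0 0 0 0 | 0 0 -0.02 0 0 0 0 | 0 0 -0.0133 0 0 0 0 | 0 0 0 0 0 0 0 | 0 0 0 0 0 0 0 | 0 0 0 0 0 0 0"}}

```text
clock: 9.63
tool_pos: [593.5, 302.5, 135.7]
tcp_rot: [2.425, 1.997, -0.004]
wrist_force: [0.4, 0.2, -3.0]
gripper_width: 10.0
grasp_force: 99.0
```

```bash
python3 go.py 594 303.4 151 78.9; python3 go.py 424 346 151 79
```

```text
pos [593.5 302.5 135.7] tool delta [  0.9   0.3 -15.3] rot [-0.0016  0.002   0.0006] joints [-0.1   0.63 -0.65  1.62  0.43  1.04 -1.07]
pos [593.5 302.5 135.7] tool delta [  10.1 -174.7  -15. ] rot [-0.0016  0.002  -0.0011] joints [-0.1   0.63 -0.65  1.62  0.43  1.04 -1.07]
```

The cover is free, with a 3 N load that matches its weight. I'll raise it above bottle height, then move over the chamber.

To row units: -20 mm / 750 = -0.0267, -15 mm / 750 = -0.02.

Emit:
{"api": "hand_motion", "payload": {"deltas": "0 0 -0.02 0 0 0 0 | 0 0 -0.02 0 0 0 0 | 0 -0.016 -0.0133 0 0 0 0 | 0 -0.0267 0 0 0 0 0 | 0.0013 -0.0267 0 0 0 0 0 | 0.0013 -0.0267 0 0 0 0 0 | 0.0027 -0.0267 0 0 0 0 0 | 0.0027 -0.0267 0 0 0 0 0"}}

```text
clock: 10.3
tool_pos: [482.7, 330.3, 175.7]
tcp_rot: [-2.424, -1.998, 0.005]
wrist_force: [-0.2, 0.5, -3.7]
gripper_width: 10.2
grasp_force: 98.8
```

Emit:
{"api": "hand_motion", "payload": {"deltas": "0.0027 -0.0267 0 0 0 0 0 | 0.0013 -0.0267 0 0 0 0 0 | 0.0013 -0.02 0 0 0 0 0 | 0 -0.0107 0 0 0 0 0 | 0 0 0 0 0 0 0 | 0 0 0 0 0 0 0 | 0 0 0 0 0 0 0 | 0 0 0 0 0 0 0"}}

```text
clock: 10.97
tool_pos: [425.4, 345.8, 176.2]
tcp_rot: [2.427, 1.994, -0.002]
wrist_force: [-0.3, -0.2, -3.3]
gripper_width: 10.2
grasp_force: 98.8
```

```bash
python3 go.py 424 346 151 79
```

Run:
```python
from rig import env, capture
import cv2,pickle
d={n:capture(n) for n in("scene","top")}
pickle.dump(d,open("cap2.pkl","wb"))
a=d["scene"]["color"][130:290,140:300,::-1];b=d["top"]["color"][160:320,160:320,::-1]
cv2.imwrite("pics/both3.png",cv2.resize(cv2.hconcat([a,b]),None,fx=2.5,fy=2.5,interpolation=cv2.INTER_CUBIC))
```

```text
pos [425.4 345.8 176.2] tool delta [-0.1 -1.4 25.2] rot [-0.0007  0.001  -0.0032] joints [-0.18  0.42 -0.74  1.87  0.33  0.99 -1.26]
```

View pics/both3.png

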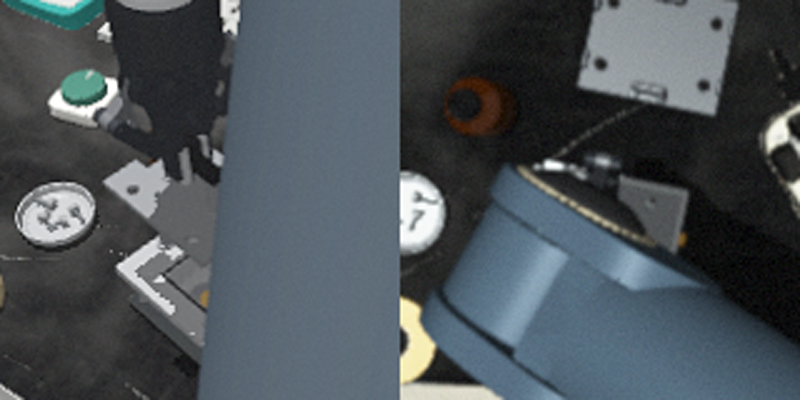

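In the left crop, hole b (+36,+31) of the cover shows at (133,188). In the right crop, hole a (-36,-31) shows at (650,200). The cover hangs level over the chamber, the bottle hasn't moved, and the arm hides the rest. I'll measure both holes.

Create meas.py:
```python
import sys,pickle
from h import *
def run(f,ps,pt,zt,tool):
    d=pickle.load(open(f,"rb"))
    out=[]
    for v,p,l,ch in(("scene",ps,(36,31),((423.4,346.),78.89)),("top",pt,(-36,-31),((424.4,346.3),79.12))):
        c=d[v];r=refine(c["color"],p,3);P=onplane(c,r,zt)[0,:2]
        a=np.radians(79);R=np.array([[np.cos(a),-np.sin(a)],[np.sin(a),np.cos(a)]])
        T=np.array(ch[0])+R@np.array(l)
        print(v,r.round(2),"hole",P.round(1),"thread(same cam)",T.round(1),"diff",(P-T).round(1),"in cover axes",(R.T@(P-T)).round(1)); out.append(P)
    e=out[0]-out[1];print("span",np.linalg.norm(e).round(1),"want 95.0; yaw",(np.degrees(np.arctan2(e[1],e[0]))-np.degrees(np.arctan2(62,72))).round(2),"mid",((out[0]+out[1])/2).round(1),"tool",tool)
```

```bash
python3 -c "
from meas import *
run('cap2.pkl',(193-.3,205-.3),(260-.3,240-.3),154.7,(425.4,345.8))"
```

```text
scene [192.67 205.61] hole [401.4 386.8] thread(same cam) [399.8 387.3] diff [ 1.6 -0.5] in cover axes [-0.2 -1.6]
top [260.72 239.57] hole [452.4 302.7] thread(same cam) [448. 305.] diff [ 4.4 -2.4] in cover axes [-1.5 -4.8]
span 98.4 want 95.0; yaw 80.5 mid [426.9 344.7] tool (425.4, 345.8)
```

To row units: 15 mm / 750 = 0.02, 10 mm / 750 = 0.0133.

Emit:
{"api": "hand_motion", "payload": {"deltas": "0 -0.0013 0.0133 0 0 0 0 | 0 -0.0013 0.02 0 0 0 0 | 0 0 0.02 0 0 0 0 | 0 0 0.0133 0 0 0 0 | 0 0 0.008 0 0 0 0 | 0 0 0 0 0 0 0 | 0 0 0 0 0 0 0 | 0 0 0 0 0 0 0"}}

```text
clock: 11.73
tool_pos: [422.4, 347.3, 121.0]
tcp_rot: [-2.425, -1.997, 0.0]
wrist_force: [-0.3, 0.6, -2.2]
gripper_width: 9.9
grasp_force: 98.7
```

Emit:
{"api": "hand_motion", "payload": {"deltas": "0 0 0 0 0 0 0 | 0 0 0 0 0 0 0 | 0 0 0 0 0 0 0 | 0 0 0 0 0 0 0"}}

```text
clock: 12.07
tool_pos: [422.2, 346.8, 120.7]
tcp_rot: [2.425, 1.997, -0.001]
wrist_force: [0.0, -0.1, -3.4]
gripper_width: 9.7
grasp_force: 98.7
```

```bash
python3 go.py 424 346 92.5 79
```

Run:
```python
from rig import env, capture
import cv2,pickle
d={n:capture(n) for n in("scene","top")}
pickle.dump(d,open("cap3.pkl","wb"))
a=d["scene"]["color"][180:260,170:250,::-1];b=d["top"]["color"][200:280,210:290,::-1]
cv2.imwrite("pics/both4.png",cv2.resize(cv2.hconcat([a,b]),None,fx=5,fy=5,interpolation=cv2.INTER_CUBIC))
```

```text
pos [422.2 346.8 120.7] tool delta [-0.5  2.  28.2] rot [-0.0004  0.0006 -0.0011] joints [-0.22  0.48 -0.7   1.92  0.4   0.88 -1.32]
```

View pics/both4.png

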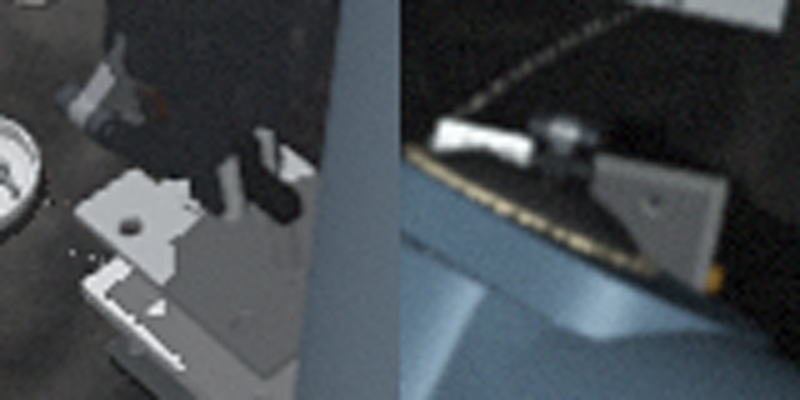

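In the left crop, hole b is at (130,226), hole (-36,+31) is at (240,322) in the shadow, and the notch is at about (195,195). In the right crop, hole a is at (652,204). The cover is level above the chamber. I'll measure the three holes.

Create m3.py:
```python
import pickle
from h import *
def run(f,q,zt):
    d=pickle.load(open(f,"rb"));a=np.radians(79);R=np.array([[np.cos(a),-np.sin(a)],[np.sin(a),np.cos(a)]])
    C={"scene":(423.4,346.),"top":(424.4,346.3)};W=[];LL=[]
    for v,p,l,r in q:
        p=refine(d[v]["color"],p,r);P=onplane(d[v],p,zt)[0,:2]
        D=R.T@(P-C[v])-l;print(v,l,p.round(2),P.round(1),"diff in cover axes",D.round(1));W.append(P-C[v]);LL.append(l)
    t,th,e=fit(W,LL);print("rigid: offset (cover axes)",(R.T@t).round(2),"yaw err deg",(np.degrees(th)-79).round(2),"res",e.round(2))
```

```bash
python3 -c "
from m3 import *
q=[('scene',(195.7,224.8),(36,31),2),('scene',(217.7,244),(-36,31),2),('top',(260,240.4),(-36,-31),2)]
run('cap3.pkl',q,99.2); run('cap3.pkl',q,96)"
python3 -c "
from m3 import *
import pickle
q=[('scene',(262.25-.2,208.5),(36,31),2),('scene',(284.2,224),(-36,31),2),('top',(280.6,166.7),(-36,-31),3)]
C=None
"
```

```text
scene (36, 31) [195.51 225.33] [397.8 387.5] diff in cover axes [-0.1  2.1]
scene (-36, 31) [216.42 244.32] [382.5 320.9] diff in cover axes [3.6 4.3]
top (-36, -31) [260.56 239.5 ] [450.4 304.2] diff in cover axes [-0.4 -2.6]
rigid: offset (cover axes) [0.97 1.23] yaw err deg -0.28 res [1.62 3.83 4.15]
scene (36, 31) [195.51 225.33] [399.6 389.8] diff in cover axes [2.4 0.7]
scene (-36, 31) [216.42 244.32] [384.3 322.8] diff in cover axes [5.8 3. ]
top (-36, -31) [260.56 239.5 ] [450.3 304.2] diff in cover axes [-0.4 -2.4]
rigid: offset (cover axes) [2.33 0.1 ] yaw err deg -1.51 res [1.73 3.25 3.97]
```

The refinement shifted on the shaded holes, so I'll look at the raw grey values.

```bash
python3 -c "
import pickle,cv2
d=pickle.load(open('cap3.pkl','rb'))
for v,x,y in(('scene',218,244),('top',260,241),('scene',196,225)):
    g=cv2.cvtColor(d[v]['color'],cv2.COLOR_RGB2GRAY);print(v,x-5,y-4);print(g[y-4:y+5,x-5:x+6])
"
```

```text
scene 213 240
[[ 96  96  96  97  97  96  97  96  96  96  95]
 [ 96  97  95  98  98  94  96  96  95  94  96]
 [ 97  96  95  94  98 103 106 100  97  94  96]
 [ 95  95  97  96  91  94  96  93  94  96  95]
 [ 94  95  94  87  86  94  97  93  93  96  97]
 [ 98  98  94  86  91  94  94  94  95  94  96]
 [ 93  96  97  93  93  92  93  97  95  97  96]
 [ 89  95  95  96  96  96  96  97  94  93  99]
 [104  92  91  97  98  97  97  94  96  98  94]]
top 255 237
[[ 87  84  84  84  82  86  87  90  90  96  94]
 [ 83  82  84  80  81  76  82  83  87  85  87]
 [ 83  83  84  86  81  70  66  77  85  88  86]
 [ 85  81  86  99  91  64  64  78  79  85  82]
 [ 84  84  81  96 104  88  85  85  89  85  80]
 [ 86  77  81  91 100 104  98  89  85  85  81]
 [ 83  87  81  82  84  97  90  90  84  78  86]
 [ 78  80  81  82  87  80  85  84  84  84  85]
 [ 62  82  86  80  86  84  84  82  87  89  85]]
scene 191 221
[[179 179 178 178 178 178 178 178 179 178 178]
 [180 178 178 179 181 181 181 181 178 178 179]
 [177 178 179 166 156 152 145 179 179 178 178]
 [177 178 168 120  97  99 106 151 180 180 178]
 [180 179 156  77  69  75  73 134 181 179 179]
 [182 178 154  75  51  50  88 156 183 179 178]
 [171 183 180 167 153 159 179 180 178 178 180]
 [110 155 184 182 180 180 181 179 179 180 178]
 [ 79 105 154 184 179 181 179 177 178 178 179]]
```

Part of each hole shows a brighter background, so I'll use the absolute deviation for the centroid.

Run:
```python
s=open('h.py').read()
s=s.replace("w=np.clip(m-w-0.25*(m-w.min()),0,None)","w=np.abs(m-w);w=(np.clip(w/w.max(),0,.6)-.25).clip(0)")
open('h.py','w').write(s)
```

```bash
python3 -c "
from m3 import *
q=[('scene',(195.7,224.8),(36,31),3),('scene',(217.5,243.3),(-36,31),3),('top',(260,240.4),(-36,-31),3)]
run('cap3.pkl',q,99.2); run('cap3.pkl',q,97)"
```

```text
scene (36, 31) [195.57 225.07] [398.4 387.9] diff in cover axes [0.3 1.6]
scene (-36, 31) [217.46 243.71] [384.8 320.1] diff in cover axes [3.3 1.9]
top (-36, -31) [259.8  240.73] [447.8 305.7] diff in cover axes [0.6 0.3]
rigid: offset (cover axes) [1.37 1.22] yaw err deg -0.25 res [1.27 1.83 1.21]
scene (36, 31) [195.57 225.07] [399.6 389.4] diff in cover axes [2.1 0.6]
scene (-36, 31) [217.46 243.71] [386.  321.4] diff in cover axes [4.8 1. ]
top (-36, -31) [259.8  240.73] [447.7 305.8] diff in cover axes [0.7 0.4]
rigid: offset (cover axes) [2.3  0.44] yaw err deg -1.12 res [1.2  1.84 1.26]
```

The measured offset is about (+0.6, +1.2) mm in cover axes, which agrees with the tool pose. I'll correct it and go down 28 mm.

To row units: 6 mm / 750 = 0.008, 5 mm / 750 = 0.0067, -0.001 rad / 2 = -0.0005.

Emit:
{"api": "hand_motion", "payload": {"deltas": "-0.0008 0.0017 0 0 0 -0.0005 0 | 0 0 0 0 0 0 0 | 0 0 0.008 0 0 0 0 | 0 0 0.008 0 0 0 0 | 0 0 0.008 0 0 0 0 | 0 0 0.0067 0 0 0 0 | 0 0 0.004 0 0 0 0 | 0 0 0.0013 0 0 0 0"}}

```text
clock: 12.83
tool_pos: [422.7, 345.5, 92.4]
tcp_rot: [-2.424, -1.998, 0.005]
wrist_force: [0.4, 0.3, -3.2]
gripper_width: 9.9
grasp_force: 98.9
```

Emit:
{"api": "hand_motion", "payload": {"deltas": "0 0 0 0 0 0 0 | 0 0 0 0 0 0 0 | 0 0 0 0 0 0 0 | 0 0 0 0 0 0 0 | 0 0 0 0 0 0 0"}}

```text
clock: 13.25
tool_pos: [423.3, 346.0, 93.7]
tcp_rot: [2.424, 1.998, -0.001]
wrist_force: [0.7, -0.1, -1.9]
gripper_width: 9.9
grasp_force: 98.9
```

```bash
python3 go.py 424 346 92.5 79
```

Run:
```python
from rig import env, capture
import cv2,pickle
d={n:capture(n) for n in("scene","top")}
pickle.dump(d,open("cap4.pkl","wb"))
a=d["scene"]["color"][190:270,170:250,::-1];b=d["top"]["color"][200:280,210:290,::-1]
cv2.imwrite("pics/both5.png",cv2.resize(cv2.hconcat([a,b]),None,fx=5,fy=5,interpolation=cv2.INTER_CUBIC))
```

```text
pos [423.3 346.   93.7] tool delta [0.2 0.7 1.2] rot [-0.0005  0.0007 -0.    ] joints [-0.24  0.52 -0.68  1.94  0.43  0.83 -1.35]
```

View pics/both5.png

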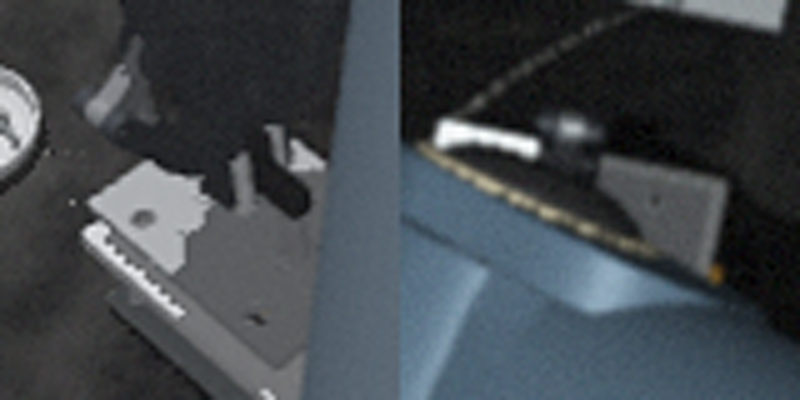

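In the left crop, hole b is at (145,218) and hole (-36,+31) at (255,319). In the right crop, hole a is at (654,198). The cover is level close above the flange, with a visible gap. I'll do the final measurement.

```bash
python3 -c "
from m3 import *
q=[('scene',(198.6,233.2),(36,31),3),('scene',(220.6,253.4),(-36,31),3),('top',(260.4,240),(-36,-31),3)]
run('cap4.pkl',q,72.2)
d=pickle.load(open('cap4.pkl','rb'))
for v,x,y in(('scene',221,253),('top',260,240),('scene',199,233)):
    g=cv2.cvtColor(d[v]['color'],cv2.COLOR_RGB2GRAY);print(v,x-5,y-4);print(g[y-4:y+5,x-5:x+6])
"
```

```text
scene (36, 31) [198.08 233.18] [399.7 387.6] diff in cover axes [0.3 0.2]
scene (-36, 31) [220.78 253.46] [384. 315.] diff in cover axes [-1.9  1.8]
top (-36, -31) [260.06 240.15] [447.9 305.8] diff in cover axes [0.7 0.2]
rigid: offset (cover axes) [-0.25  0.76] yaw err deg 0.25 res [1.   1.93 0.96]
scene 216 249
[[ 94  96  93  93  94  92  97  92  93  96  95]
 [ 96  92  92  95  99 103  95  95  96  93  95]
 [ 92  93  96  92  94  90  93  91  93  90  96]
 [ 93  93  90  84  84  86  96  95  93  93  95]
 [ 93  93  86  74  52  46  82  97  95  95  97]
 [ 93  95  95 106  97  56  52  81  91  94  92]
 [ 89  96  93  92  94  95  92  96  93  95  95]
 [ 89  87  92  94  95  94  95  95  94  93  95]
 [112  95  88  96  95  94  94  92  95  95  92]]
top 255 236
[[81 83 81 85 83 83 85 87 91 97 98]
 [84 85 86 87 87 82 80 85 87 85 84]
 [81 81 85 83 88 80 77 81 83 82 84]
 [83 81 83 83 86 69 64 80 82 79 82]
 [82 87 80 85 91 70 64 87 82 87 80]
 [73 81 86 86 95 85 84 90 82 84 81]
 [54 77 81 81 85 91 88 82 84 80 84]
 [38 62 76 81 80 85 82 78 85 84 83]
 [29 37 61 79 86 85 81 81 78 85 84]]
scene 194 229
[[175 175 175 175 177 177 176 174 174 175 176]
 [175 175 175 176 176 176 176 174 175 175 176]
 [175 176 177 179 173 174 175 178 177 176 176]
 [177 177 164 115  94 101 132 172 176 176 175]
 [176 171 128  81  95  97 113 156 176 176 175]
 [178 171 119  97 113 111 127 166 176 175 177]
 [180 181 173 145 134 155 177 176 176 177 176]
 [149 182 179 179 177 176 178 177 176 177 178]
 [ 93 136 182 180 178 176 176 177 175 176 177]]
```

The marked holes are within about 0.7 mm of their threads, which agrees with the tool pose, and the underside is about 16 mm above the flange. I'll let it settle briefly and hand in.

Emit:
{"api": "hand_motion", "payload": {"deltas": "0 0 0 0 0 0 0 | 0 0 0 0 0 0 0 | 0 0 0 0 0 0 0 | 0 0 0 0 0 0 0 | 0 0 0 0 0 0 0 | 0 0 0 0 0 0 0"}}

```text
clock: 13.85
tool_pos: [423.1, 345.9, 93.4]
tcp_rot: [-2.424, -1.998, 0.002]
wrist_force: [-0.9, -0.6, -3.6]
gripper_width: 10.5
grasp_force: 98.9
```

```bash
python3 -c "
from rig import env, capture
s=env.observe();print(s['joint_velocities'],s['tool_pos'])
print(env.close_job())"
```

```text
[ 0.0001168  -0.00016631  0.00137137  0.00167575  0.00017581  0.00032507
  0.00119328] [423.14844504 345.86915496  93.39273501]
the job is handed in; nothing more can be done
None
```

I handed the job in at about 14 s with the cover held still and level about 16 mm above the flange and both marked holes within about 1 mm of their threads by camera; I saw no contact with the chamber and the bottle was not moved, but the hand-in gave no verdict.

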